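Pack out a bench squeeze clamp until it bites, and hold it

ROBOT

A 6-joint arm with a two-finger parallel gripper is mounted at the origin on a cart in front of the work surface, level with it; the furniture and walls round the work are solid. World frame = base frame: x ahead of the robot, y to its left, z up, the work surface at z = 0. Lengths are in m, angles in rad, forces in N, time in s.
With the tool pointing down it reaches from about 0.425 to 1.125 m from the base axis. Payload 14.9 kg.
Tool frame: the origin (TCP) lies at the very end of the fingers, on their centre line; the grasp point (between the pads) lies 19 mm behind it; z points along the fingers, y is the line along which they close (so a half turn about z gives the same grasp; the last joint's range is limited). The gripper opens to 91 mm and grips with 3 to 60 N. Pads are 32 mm wide; open, the fingers measure 118 mm over their backs; the gripper's body (76 mm by 178 mm) begins 60 mm behind the grasp point.
Start: joints at [-1.192, 0.379, 1.734, -0, 1.028, -0.033], TCP at [0.28, -0.641, 0.214] pointing down, gripper open.
Joint ranges: [-2.77, 2.77], [-0.74, 2.19], [0, 2.66], [-1.06, 4.2], [0.31, 2.87], [-3.08, 3.08]. Speed limits (rad/s): [1.89, 1.89, 2.39, 3.14, 3.14, 3.14].

INTERFACE

Orientations are given as a unit quaternion [x, y, z, w].
In Python, from station import monitor, vision, job_done gives the robot as it stands. The module is installed in compiled form; this text tells all that it offers.
- The arm moves only by the tool drive_tool, never from a script. Its argument "rows" is a list of rows, each an object of numbers: "dx", "dy", "dz": the shift along the world's x, y, z in cm; "roll": the turn about the world's z in rad; "fingers": the opening, from 0 (shut) to 1 (fully open). In form: [{"dx": .., "dy": .., "dz": .., "roll": .., "fingers": ..}, ...]. A call has 1 to 12 rows; each row is the pose to reach, as a shift and turn from the pose commanded when the call began; what a row does not reach only later rows make up. A row lasts 1/8 s, in which the tool goes at most 62.5 mm and 10.7 degrees, less where a joint would pass 70% of its speed; a pose out of reach is approached as far as the arm can. A call with a gripper value outside its range is refused whole. The fingers move at their own pace and stop on an object; the grip force is fixed at half the most. Time passes only in rows, so rows that repeat a pose let the fingers close. It gives the time, the measured TCP pose, the force and the opening at its end, in the units of the state.
- monitor.get_state(): the state, without advancing time (a new reading comes with each control period).
- vision.capture(name): name is "side" or "top"; returns a dict with "color" (420x560x3 uint8, red, green, blue), "z_map" (420x560 float32, m along the optical axis (not along the pixel's ray), 0 where there is no reading), "fx", "fy", "cx", "cy" (pixels), "dist_coeffs" ([k1, k2, p1, p2, k3] as OpenCV has them; the pictures are not rectified), "rvec" (rotation vector, rad) and "tvec" (3), from world to camera coordinates, as OpenCV has them. Camera axes: x right, y down, z forward; pixel columns grow to the right and rows downward; lengths in m; the calibration is good to about 2 mm. A picture is of the moment at which its call begins.
- job_done(): hands the job in, once; it reports no verdict.
The state is a dict: "clock": time; "qpos": joint angles; "dq": joint speeds; "joint_torque": joint torques, N m; "tcp_pos": TCP position; "orientation": TCP orientation; "wrist_force": force on the tool from outside, world axes, zero at the start; "moment": the same for the moment, N m; "gripper_width": finger opening in m.
Only numpy, scipy, OpenCV 4.12 (cv2) and the standard library are available. Lean on these libraries where they do the work, as an engineer would, in place of code of your own. Each camera call takes 0.05 s, during which the arm holds its last target. There are 200 camera calls.

TASK

The bench squeeze clamp has to press the black staking block down on its bed, but its foot does not reach it. First squeeze the clamp's trigger against its fixed grip all the way to the stop and let it spring back, to feel how much is missing; then lay packing plates from the pile flat and square on the block, one on another, under the raised foot, until a squeeze bites firmly on the stack before the trigger reaches its stop. Leave the block where it lies, the plates you do not need on their pile and the things round about undisturbed, and finish while holding trigger and grip squeezed together in the gripper, with the stack clamped.

Things in the scene. Friction and masses are not known exactly. Their poses are not given: they have to be found in the camera images.
- clamp_bed: Grey painted bed of the squeeze clamp, 84 (x) x 136 (y) x 10 mm, screwed to the bench; origin: centre of its underside, z up; its +y points about away from the robot, so the pillar stands at the back and the work at the front. A 16 mm steel pillar stands on it at (0, +40) mm and reaches z = 136 mm. All parts of the clamp keep the bed's yaw.
- clamp_head: Clamp head, a grey block 24 x 30 x 34 mm round the pillar, fixed at a height that differs from job to job; origin: on the pillar axis, at the block's underside; axes parallel to the bed's. A lug on its +y side carries the lever's pivot (axis along x) at (0, +30, +20) mm.
- fixed_grip (a point): Centre, at the height of the trigger bar, of the black rubber hand grip that is part of the head and does not give: 28 (x) x 20 (y) mm, from 32 to 116 mm above the head's origin; its faces lie 10 mm either side of this point in y.
- lever (a joint): Angle of the sprung lever (bell crank), rad: 0 = released, foot up, trigger away from the grip; 0.25 = trigger at its stop. Squeezing the trigger towards the grip increases it; a spring returns it to 0 (about 2 N at the trigger bar at the start, 5 N at the stop). 1 N at the trigger bar gives about 0.9 N at the foot.
- trigger_bar (a point): Centre of the trigger's finger bar: a steel roller along x, 14 mm diameter, 34 mm long, 65 mm above the pivot. Released it is 38 mm to the +y side of the grip's centre plane; it moves 16 mm towards the grip up to the stop. Bar and grip measure 55 mm over their outer faces when released, 39 mm at the stop. Squeeze them from above, fingers closing along the bed's y.
- foot_tip (a point): Lowest point of the lever's rubber foot (15 mm diameter). Released it stands 30 to 45 mm above the block's top; a full squeeze lowers it 18.5 mm. It hangs on a steel bridge 38 mm wide (x), 14 mm long (y), that reaches 28 mm above this point; two straps (outer faces 40 mm apart) run from there in +y to the pivot, undersides 7 mm or more above the tip for 15 mm behind it.
- staking_block: Black steel block, 24 (x) x 62 (y) x 16 mm, 0.38 kg, loose on the bed under the foot; origin: centre of its underside. The foot comes down about 20 mm to the +y side of its centre; the -y side is free from above.
- plate_1: Plain brass packing plate, 40 (x) x 72 (y) x 10 mm, about 240 g; origin: centre of its underside. Four alike lie in one pile right of the clamp; this is the lowest. Take it across the 40 mm, fingertips at most 8 mm below its top; it goes on the stack centred on the block, long side along the block's, moved in under the foot from the side or front.
- plate_2: Plain brass packing plate, 40 (x) x 72 (y) x 10 mm, about 240 g; origin: centre of its underside. Four alike lie in one pile right of the clamp; this is the second from below. Take it across the 40 mm, fingertips at most 8 mm below its top; it goes on the stack centred on the block, long side along the block's, moved in under the foot from the side or front.
- plate_3: Plain brass packing plate, 40 (x) x 72 (y) x 10 mm, about 240 g; origin: centre of its underside. Four alike lie in one pile right of the clamp; this is the third from below. Take it across the 40 mm, fingertips at most 8 mm below its top; it goes on the stack centred on the block, long side along the block's, moved in under the foot from the side or front.
- plate_4: Plain brass packing plate, 40 (x) x 72 (y) x 10 mm, about 240 g; origin: centre of its underside. Four alike lie in one pile right of the clamp; this is the topmost. Take it across the 40 mm, fingertips at most 8 mm below its top; it goes on the stack centred on the block, long side along the block's, moved in under the foot from the side or front.
- pocket_watch: Bystander: gilt open-faced pocket watch, 65 x 90 x 19 mm, on the bench.
- cup_cream: Bystander: small cream plastic cup, 28 x 28 x 24 mm, behind the pile of plates. (Tall fixed things near by: a black press 0.19 m high, x 0.45 to 0.56, y below -0.12 m; a wooden box 0.18 m high, x above 0.61, y below 0.01 m; another box, x above 0.58, y above 0.17 m.)
- bezel_black: Bystander: black watch bezel, 44 x 44 x 5 mm, right of the clamp's back end.
- driver_steel: Bystander: watchmaker's screwdriver, 9 x 100 x 9 mm, at the front edge.
- movement_gilt: Bystander: round gilt movement, 49 x 49 x 6 mm, at the front edge.
- tweezers: Bystander: steel tweezers, 12 x 122 x 5 mm, at the front edge, far right. (The shade of the bench lamp hangs farther right, over x > 0.35, y < -0.36 m, from 0.15 m up: come to the work from nearer the robot.)
- movement_rect: Bystander: small rectangular movement, 30 x 29 x 6 mm, left of the clamp.

How it is judged:
By the outcome, as a careful person would: the job done as asked, in the order asked, and still so for the second after the job is handed in, while the arm keeps its last pose, push and grip.
It also fails if it takes over 72 s, if anything falls off the work surface, if the arm or the gripper's body presses on something with over 40 N, if the wrist force passes 120 N, or if a joint passes its speed limit or range.

## Working session

There is one attempt and no reset: what is moved stays moved. The work goes in short steps, Python scripts to look and compute and a tool call to move; the robot and the scene stay as the last step left them, time stands still between calls to the robot, and variables do not carry over. Pictures are saved under pics/ and viewed, on a budget of 10 in all, crops included, one or two more only if the job needs it, and the job is handed in when it is done.

Besides the shell and the picture viewer there is one more tool, called after "Request:" as name(argument=value, ...), one argument or row to a line, values as JSON. drive_tool: Moves the arm, as the interface text tells. Its arguments: {"type":"object","properties":{"rows":{"type":"array","items":{"type":"object","properties":{"dx":{"type":"number"},"dy":{"type":"number"},"dz":{"type":"number"},"roll":{"type":"number"},"fingers":{"type":"number"}}}}},"required":["rows"]}

```bash
mkdir -p pics; cat > h.py <<'E'
import numpy as np, cv2
from station import monitor, vision, job_done
def cap(n,save=None):
    c=vision.capture(n)
    if save: cv2.imwrite('pics/'+save,c['color'][:,:,::-1])
    c['K']=np.array([[c['fx'],0,c['cx']],[0,c['fy'],c['cy']],[0,0,1]]);c['d']=np.array(c['dist_coeffs'],float)
    c['R']=cv2.Rodrigues(np.array(c['rvec'],float))[0];c['t']=np.array(c['tvec'],float).ravel()
    return c
def rays(c,uv):
    n=cv2.undistortPoints(np.array(uv,float).reshape(-1,1,2),c['K'],c['d']).reshape(-1,2)
    return np.c_[n,np.ones(len(n))]
def plane(c,uv,z):
    d=rays(c,uv)@c['R'];o=-c['R'].T@c['t']
    return o+d*((z-o[2])/d[:,2])[:,None]
def cloud(c):
    v,u=np.mgrid[:420,:560];r=rays(c,np.c_[u.ravel(),v.ravel()])
    P=(r*c['z_map'].reshape(-1,1)-c['t'])@c['R'];P[c['z_map'].ravel()==0]=np.nan
    return P.reshape(420,560,3)
def proj(c,P):
    return cv2.projectPoints(np.array(P,float).reshape(-1,1,3),np.array(c['rvec'],float),c['t'],c['K'],c['d'])[0].reshape(-1,2)
E
python3 - <<'E'
from h import *
for n in('side','top'):
    c=cap(n,n+'0.png');print(n,-c['R'].T@c['t'],c['R'][2],c['fx'])
    np.savez(n+'0.npz',P=cloud(c),col=c['color'])
print(monitor.get_state())
E
```

```text
side [ 0.49384307 -0.72182395  0.64873509] [ 0.0178783   0.78272063 -0.62211637] 379.63583170851456
top [ 0.47335026 -0.06448643  0.97237151] [ 0.0738994   0.02158343 -0.99703211] 418.6500518619762
{'clock': 0.1, 'qpos': array([-1.19229624e+00,  3.79363378e-01,  1.73471894e+00, -2.00144429e-05,
        1.02846845e+00, -3.32429168e-02]), 'dq': array([ 5.95013152e-04, -2.37110849e-03, -1.12779916e-03,  1.74685897e-04,
        1.51071319e-05, -6.86850016e-05]), 'joint_torque': array([ 1.22697551e-03, -7.65034747e+01, -4.35292089e+01,  6.52219006e-02,
        3.98539274e-02,  4.39025797e-06]), 'tcp_pos': array([ 0.28004402, -0.64116292,  0.21335047]), 'orientation': array([ 9.78882035e-01,  2.04425372e-01, -9.07297264e-05, -4.70461774e-04]), 'wrist_force': array([-0.91974625, -0.31015577, -0.02489598]), 'moment': array([-0.01600764, -0.02151138,  0.01285243]), 'gripper_width': 0.09094636390920306}
```

View pics/side0.png

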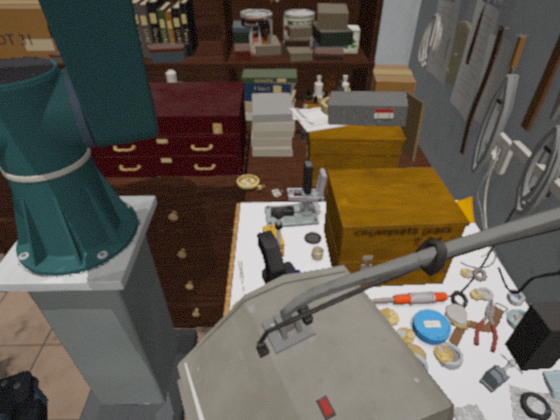

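View pics/top0.png

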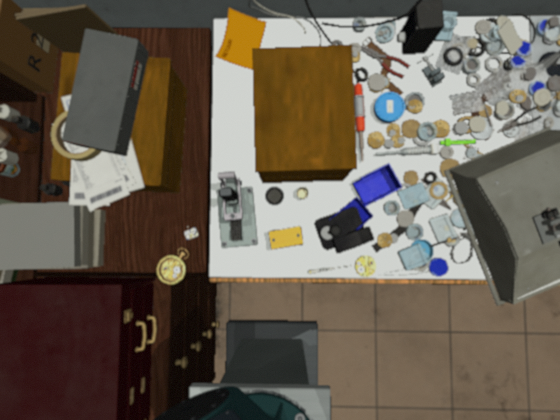

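The side view is partly hidden by the lamp, with the clamp at about (295,210). In the top view the clamp is at about (237,210) and the plate pile at (284,237). I'll enlarge those areas.

```bash
python3 - <<'E'
from h import *
a=cv2.imread('pics/top0.png')[165:265,205:325];b=cv2.imread('pics/side0.png')[150:290,230:350]
a=cv2.resize(a,(400,333),interpolation=2);b=cv2.resize(b,(400,467),interpolation=2)
o=np.zeros((467,800,3),np.uint8);o[:333,:400]=a;o[:,400:]=b;cv2.imwrite('pics/z.png',o)
z=np.load('top0.npz');P=z['P'];col=z['col']
hsv=cv2.cvtColor(col,cv2.COLOR_RGB2HSV)
m=cv2.inRange(hsv,(10,120,120),(32,255,255));m[:220]=0;m[260:]=0;m[:,:255]=0;m[:,310:]=0
r=cv2.minAreaRect(np.argwhere(m>0)[:,::-1].astype(np.float32));print('pile',r,m.sum()//255)
q=P[m>0];print(np.nanmean(q,0),np.nanpercentile(q[:,2],[5,50,95]))
for v in range(172,250,4): print(v,np.round(P[v,214:262:4,2]*1000).astype(int))
print(P[172,214],P[248,258])
E
```

```text
pile ((285.4555969238281, 237.3471221923828), (17.10247230529785, 31.677095413208008), 80.90972137451172) 521
[ 0.48602041 -0.05758006  0.03913993] [0.03645605 0.03925142 0.04204642]
172 [  2 133 135 134 135 128   1   0  -1   3   0 147]
176 [ -3 136 134 134 133 133  -1  -1  -4   2   0   0]
180 [-1 -1 98 72 70 70 70 -2 -1 -2 -3 -1]
184 [ 2 -1 70 74 73 72 73 -3  1  0 -2 -1]
188 [  1  -3 161 164 162  73  73  10   5   9   0   1]
192 [  3  17 162 163 165 133  72  11  11  10   0  -2]
196 [  0  13 157 154 155 128  15   8  11   7  -1  -1]
200 [-1  8  9 97 97 77 56 11 11  9 -1 -2]
204 [ 0  8  7 10 55 15 15  7  9 10 -1  1]
208 [-1  8  8  5 10 12  5 13 10  7  5 -1]
212 [-2  2  7  9  9  8 78 69  8 10 11  0]
216 [ 0 -4  9 79 84 83 79 73  6  7  8 -2]
220 [ 0  0 14 71 25 61 28 10 10  6 10  0]
224 [ 0  2 10  8 23 24 10  9  8  9 11 -1]
228 [-1 -3  8  9 26 25 28 10  8 10 10 -1]
232 [-3  0  9 10 10 23 25  6  8  9 10 -1]
236 [ 0  0 10  9  7 26 17  7 11 10  8  1]
240 [-2 -1  6 10 12  8  6 10 11  7 13 -2]
244 [ 0  0 13 11 12  8 11  9 11  9  4  0]
248 [-4 -1 -1 -1  0 -3 -4 -1 -1 -3 -5  0]
[0.63856112 0.11115642 0.00181751] [ 4.61412969e-01  6.01125100e-03 -1.86141566e-04]
```

View pics/z.png

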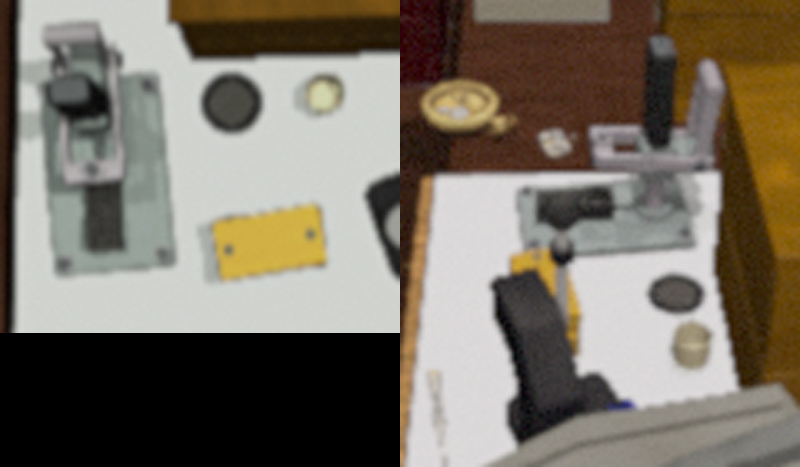

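Top crop: the bed is yawed slightly with the lever over it, the block shows at crop (105,217), and the pile is at (270,242). Next I'll fit the positions.

```bash
python3 - <<'E'
from h import *
c=cap('top');P=np.nanmean([cloud(c)]+[cloud(cap('top')) for _ in range(7)],0)
img=c['color'];hsv=cv2.cvtColor(img,cv2.COLOR_RGB2HSV)
for v,u in [(240,250),(236,220),(225,237),(245,290),(215,290),(216,232)]: print(v,u,img[v,u],hsv[v,u])
def fit(mask,z,name,up=4):
    # subpixel: upscale soft mask, contour, cast on plane, min area rect in world
    M=cv2.resize(mask.astype(np.float32),None,fx=up,fy=up,interpolation=cv2.INTER_LINEAR)
    cs,_=cv2.findContours((M>0.5).astype(np.uint8),cv2.RETR_EXTERNAL,cv2.CHAIN_APPROX_NONE)
    k=max(cs,key=cv2.contourArea).reshape(-1,2).astype(float);uv=(k+.5)/up-.5
    W=plane(c,uv,z)[:,:2]
    r=cv2.minAreaRect((W*1000).astype(np.float32));print(name,np.round(r[0],1),np.round(r[1],1),r[2]);return W
zz=P[:,:,2]
roi=np.zeros((420,560),bool);roi[170:262,210:265]=1
g=img.astype(float)
bright=g.mean(2)
bed=roi&(bright<175)&(zz<.10)
W=fit(bed&(np.indices((420,560))[0]>188),.010,'bed(cut)')
blk=roi&(bright<85)&(zz<.035)&(np.indices((420,560))[0]>205)
fit(blk,.026,'block visible')
pm=cv2.inRange(hsv,(10,120,120),(32,255,255))>0
roi2=np.zeros_like(roi);roi2[220:258,255:310]=1
fit(pm&roi2,.040,'pile')
# bed edges: lines at left/right/front
for nm,lo,hi in(('grip',.150,.175),('top bars',.125,.145),('bridge',.074,.09),('head',.066,.078)):
    s=roi&(zz>lo)&(zz<hi);q=P[s];print(nm,len(q),np.round(q.mean(0),4),'med z',np.median(q[:,2]).round(4),np.round(np.percentile(q,[3,97],axis=0),4).tolist())
np.save('P.npy',P)
print(np.round(W[np.r_[0:len(W):12]]*1000).astype(int).tolist())
E
```

```text
240 250 [150 161 154] [ 71  17 161]
236 220 [158 162 158] [ 60   6 162]
225 237 [51 52 48] [38 20 52]
245 290 [190 165  99] [ 22 122 190]
215 290 [208 211 206] [ 48   6 211]
216 232 [ 97 101  99] [ 75  10 101]
bed(cut) [532.3  64.2] [138.1 108.5] 3.5375096797943115
block visible [503.2  55. ] [46.6 25.7] 4.7181925773620605
pile [485.9 -57.8] [39.7 72.2] 9.429015159606934
grip 140 [0.5748 0.0559 0.1607] med z 0.1618 [[0.5648, -0.0067, 0.1541], [0.6114, 0.0724, 0.1741]]
top bars 152 [0.6036 0.0567 0.1341] med z 0.134 [[0.5635, -0.0105, 0.1293], [0.6185, 0.0789, 0.1442]]
bridge 254 [0.5484 0.0547 0.079 ] med z 0.0788 [[0.5251, 0.0367, 0.0743], [0.6078, 0.0768, 0.0848]]
head 300 [0.5814 0.0563 0.0729] med z 0.0721 [[0.5245, 0.0362, 0.0675], [0.6137, 0.0806, 0.0777]]
[[598, 119], [591, 119], [584, 119], [577, 119], [570, 119], [563, 119], [556, 118], [549, 118], [542, 118], [535, 118], [528, 118], [521, 118], [520, 116], [527, 116], [534, 116], [541, 116], [548, 116], [554, 117], [559, 111], [562, 105], [557, 100], [550, 100], [543, 100], [536, 99], [529, 99], [523, 97], [516, 97], [509, 97], [503, 94], [496, 94], [489, 94], [482, 94], [476, 91], [469, 91], [462, 88], [462, 81], [463, 75], [465, 68], [465, 61], [465, 54], [466, 48], [467, 41], [465, 35], [467, 29], [469, 22], [467, 16], [470, 10], [474, 7], [481, 7], [488, 8], [494, 9], [501, 9], [508, 10], [515, 12], [521, 12], [528, 12], [535, 12], [542, 14], [549, 15], [556, 15], [563, 15], [569, 17], [576, 17], [583, 17], [589, 19], [596, 20], [599, 25], [599, 32], [598, 39], [598, 46], [598, 53], [598, 60], [595, 61], [588, 59], [582, 56], [576, 59], [573, 65], [573, 72], [573, 79], [573, 86], [577, 91], [581, 96], [588, 99], [595, 99], [598, 103], [598, 110], [594, 105], [587, 104], [580, 103], [575, 105], [575, 112], [580, 117], [587, 117], [594, 117], [598, 118]]
```

```bash
python3 - <<'E'
from h import *
P=np.load('P.npy');c=cap('side');Q=np.nanmean([cloud(c)]+[cloud(cap('side')) for _ in range(5)],0);np.save('Q.npy',Q)
ph=np.radians(5.5);e=np.array([np.cos(ph),np.sin(ph)]);n=np.array([-e[1],e[0]]);o=np.array([.5337,.055])
def loc(X): d=X[...,:2]-o; return np.stack([-(d@n),d@e,X[...,2]],-1)*1000  # bed x,y,z
for nm,X in(('top',P),('side',Q)):
    L=loc(X).reshape(-1,3);L=L[np.isfinite(L).all(1)&(abs(L[:,0])<50)&(abs(L[:,1])<100)]
    print(nm,'bench/bed z',np.median(L[(abs(L[:,2]-10)<6)&(abs(L[:,0])>25)&(abs(L[:,0])<38)&(abs(L[:,1])<60)][:,2]))
    b=L[(L[:,2]>15)&(L[:,2]<40)&(L[:,1]<-10)&(abs(L[:,0])<25)];print(' block',len(b),np.median(b,0),np.percentile(b,[3,97],axis=0).round(0).tolist())
    for lo in range(-20,90,4):
        s=L[(L[:,1]>=lo)&(L[:,1]<lo+4)&(L[:,2]>45)&(abs(L[:,0])<26)]
        if len(s): print(' y',lo,len(s),'z pct',np.percentile(s[:,2],[2,50,98]).round(0),'x',np.percentile(s[:,0],[2,98]).round(0))
E
```

```text
top bench/bed z 9.443780863052002
 block 205 [ -3.60333246 -31.72331486  25.17279394] [[-15.0, -52.0, 19.0], [8.0, -11.0, 26.0]]
 y -12 25 z pct [66. 78. 84.] x [-17.  16.]
 y -8 34 z pct [74. 80. 84.] x [-18.  18.]
 y -4 34 z pct [76. 80. 86.] x [-19.  19.]
 y 0 33 z pct [76. 80. 84.] x [-19.  18.]
 y 4 19 z pct [69. 78. 82.] x [-20.  19.]
 y 8 9 z pct [77. 78. 78.] x [-21.  18.]
 y 12 12 z pct [75. 77. 79.] x [-20.  18.]
 y 16 9 z pct [74. 76. 78.] x [-20.  19.]
 y 20 12 z pct [72. 76. 76.] x [-20.  19.]
 y 24 35 z pct [49. 74. 77.] x [-20.  18.]
 y 28 86 z pct [ 64. 107. 156.] x [-18.  18.]
 y 32 56 z pct [ 57. 156. 163.] x [-19.  19.]
 y 36 45 z pct [ 71. 161. 163.] x [-14.  18.]
 y 40 42 z pct [ 68. 161. 164.] x [-14.  18.]
 y 44 39 z pct [ 64. 162. 163.] x [-13.  18.]
 y 48 14 z pct [ 63. 156. 160.] x [-9. 18.]
 y 52 11 z pct [58. 73. 77.] x [ 7. 19.]
 y 56 13 z pct [64. 72. 73.] x [ 5. 19.]
 y 60 18 z pct [61. 72. 73.] x [-10.  18.]
 y 64 45 z pct [61. 71. 88.] x [-23.  22.]
 y 68 51 z pct [ 67.  72. 121.] x [-24.  20.]
 y 72 82 z pct [ 66. 129. 135.] x [-19.  21.]
 y 76 60 z 
[... 651 characters left out ...]
z pct [64. 72. 77.] x [-17.  20.]
 y 28 43 z pct [ 50.  77. 144.] x [-17.  20.]
 y 32 101 z pct [ 53. 115. 161.] x [-8. 20.]
 y 36 72 z pct [ 54. 125. 163.] x [-6. 20.]
 y 40 70 z pct [ 50. 114. 163.] x [-3. 20.]
 y 44 64 z pct [ 52. 117. 163.] x [-5. 20.]
 y 48 55 z pct [ 48. 106. 163.] x [-1. 20.]
 y 52 19 z pct [ 49.  73. 123.] x [-1. 20.]
 y 56 19 z pct [52. 72. 74.] x [-18.  20.]
 y 60 19 z pct [56. 72. 73.] x [-18.  20.]
 y 64 24 z pct [61. 72. 77.] x [-16.  20.]
 y 68 44 z pct [ 64.  79. 105.] x [-14.  24.]
 y 72 78 z pct [ 63. 104. 135.] x [-14.  23.]
 y 76 69 z pct [ 66. 105. 136.] x [-15.  22.]
 y 80 38 z pct [ 63. 122. 136.] x [-11.  19.]
 y 84 9 z pct [ 76. 132. 135.] x [-8. 17.]
```

Request:
drive_tool(
  rows=[
    {"dx": -1, "dy": 6, "dz": 0},
    {"dx": -1.5, "dy": 12, "dz": 0},
    {"dx": -2, "dy": 18, "dz": 0},
    {"dx": -1.5, "dy": 24, "dz": 0},
    {"dx": 0.5, "dy": 29, "dz": 0},
    {"dx": 3, "dy": 33, "dz": 1},
    {"dx": 6, "dy": 37, "dz": 2, "roll": 0.18},
    {"dx": 10, "dy": 41, "dz": 3.5, "roll": 0.36},
    {"dx": 14, "dy": 46, "dz": 5, "roll": 0.54},
    {"dx": 18, "dy": 51, "dz": 6, "roll": 0.72},
    {"dx": 22, "dy": 56, "dz": 6, "roll": 0.9},
    {"dx": 25, "dy": 61, "dz": 6, "roll": 1.08},
  ],
)

```text
invalid input
```

Request:
drive_tool(
  rows=[
    {"dx": -1, "dy": 6, "dz": 0, "roll": 0, "fingers": 1},
    {"dx": -1.5, "dy": 12, "dz": 0, "roll": 0, "fingers": 1},
    {"dx": -2, "dy": 18, "dz": 0, "roll": 0, "fingers": 1},
    {"dx": -1.5, "dy": 24, "dz": 0, "roll": 0, "fingers": 1},
    {"dx": 0.5, "dy": 29, "dz": 0, "roll": 0, "fingers": 1},
    {"dx": 3, "dy": 33, "dz": 1, "roll": 0, "fingers": 1},
    {"dx": 6, "dy": 37, "dz": 2, "roll": 0.18, "fingers": 1},
    {"dx": 10, "dy": 41, "dz": 3.5, "roll": 0.36, "fingers": 1},
    {"dx": 14, "dy": 46, "dz": 5, "roll": 0.54, "fingers": 1},
    {"dx": 18, "dy": 51, "dz": 6, "roll": 0.72, "fingers": 1},
    {"dx": 22, "dy": 56, "dz": 6, "roll": 0.9, "fingers": 1},
    {"dx": 25, "dy": 61, "dz": 6, "roll": 1.08, "fingers": 1},
  ],
)

```text
clock: 2.3
tcp_pos: [0.5301, -0.032, 0.2745]
orientation: [0.732, 0.681, 0.0, 0.0]
wrist_force: [0.6, -1.0, 0.7]
gripper_width: 0.0912
```

Request:
drive_tool(
  rows=[
    {"dx": 3, "dy": 5, "dz": 0, "roll": 0.1, "fingers": 1},
    {"dx": 5.4, "dy": 9.2, "dz": 0, "roll": 0.168, "fingers": 1},
    {"dx": 5.4, "dy": 9.2, "dz": -5, "roll": 0.168, "fingers": 1},
    {"dx": 5.4, "dy": 9.2, "dz": -8, "roll": 0.168, "fingers": 1},
    {"dx": 5.4, "dy": 9.2, "dz": -8, "roll": 0.168, "fingers": 1},
  ],
)

```text
clock: 2.92
tcp_pos: [0.5814, 0.0581, 0.1921]
orientation: [0.675, 0.738, -0.001, -0.001]
wrist_force: [-0.0, -0.4, -0.1]
gripper_width: 0.091
```

```bash
python3 - <<'E'
from h import *
a=cap('top')['color'][150:270,195:315];b=cap('side')['color'][130:250,230:350]
cv2.imwrite('pics/a1.png',cv2.resize(np.hstack([a,b]),(800,400),interpolation=2)[:,:,::-1])
s=monitor.get_state();print(s['tcp_pos'],s['orientation'],s['wrist_force'])
E
```

```text
[0.58323261 0.05810642 0.19497836] [6.74977545e-01 7.37838174e-01 2.69548146e-04 2.65762681e-04] [ 0.98984225  0.17052446 -0.29820297]
```

View pics/a1.png

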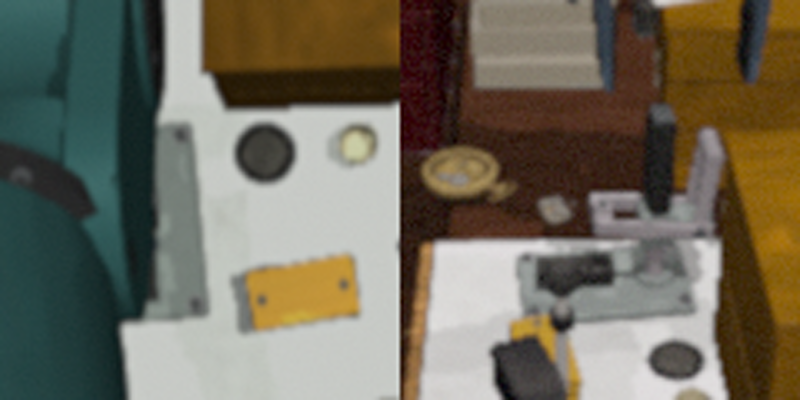

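The side view shows the fingers straddling grip and trigger, at crop (605,90) and (755,80). Next I'll lower and squeeze.

Request:
drive_tool(
  rows=[
    {"dx": 0, "dy": 0.1, "dz": -4, "roll": 0, "fingers": 1},
    {"dx": 0, "dy": 0.1, "dz": -7.7, "roll": 0, "fingers": 1},
    {"dx": 0, "dy": 0.1, "dz": -7.7, "roll": 0, "fingers": 0.6},
    {"dx": 0, "dy": 0.1, "dz": -7.7, "roll": 0, "fingers": 0.6},
    {"dx": 0, "dy": 0.1, "dz": -7.7, "roll": 0, "fingers": 0.6},
    {"dx": 0, "dy": 0.1, "dz": -7.7, "roll": 0, "fingers": 0.6},
  ],
)

```text
clock: 3.78
tcp_pos: [0.584, 0.0592, 0.1185]
orientation: [0.675, 0.738, 0.001, 0.001]
wrist_force: [2.8, -0.2, 2.4]
gripper_width: 0.0559
```

Request:
drive_tool(
  rows=[
    {"dx": 0, "dy": 0, "dz": 0, "roll": 0, "fingers": 0.4},
    {"dx": 0, "dy": 0, "dz": 0, "roll": 0, "fingers": 0.4},
    {"dx": 0, "dy": 0, "dz": 0, "roll": 0, "fingers": 0.3},
    {"dx": 0, "dy": 0, "dz": 0, "roll": 0, "fingers": 0.3},
  ],
)

```text
clock: 4.28
tcp_pos: [0.5834, 0.0591, 0.1175]
orientation: [0.675, 0.738, 0.0, 0.001]
wrist_force: [3.2, -0.5, 6.4]
gripper_width: 0.0379
```

Request:
drive_tool(
  rows=[
    {"dx": 0, "dy": 0, "dz": 0, "roll": 0, "fingers": 0.3},
    {"dx": 0, "dy": 0, "dz": 0, "roll": 0, "fingers": 0.3},
  ],
)

```text
clock: 4.53
tcp_pos: [0.5833, 0.0592, 0.1175]
orientation: [0.675, 0.738, 0.0, 0.001]
wrist_force: [2.8, 0.5, 7.6]
gripper_width: 0.0383
```

```bash
cat > foot.py <<'E'
from h import *
def foot(nf=6):
    c=cap('side');Q=np.nanmean([cloud(c)]+[cloud(cap('side')) for _ in range(nf-1)],0)
    ph=np.radians(5.5);e=np.array([np.cos(ph),np.sin(ph)]);n=np.array([-e[1],e[0]]);d=Q[...,:2]-np.array([.5337,.055])
    L=np.stack([-(d@n),d@e,Q[...,2]],-1)*1000
    return c,L
E
python3 - <<'E'
from foot import *
c,L=foot();s=monitor.get_state();print(s['tcp_pos'],s['wrist_force'],s['gripper_width'])
X=L.reshape(-1,3);X=X[np.isfinite(X).all(1)&(abs(X[:,0])<30)]
for lo in range(-16,28,4):
    q=X[(X[:,1]>=lo)&(X[:,1]<lo+4)&(X[:,2]>30)&(X[:,2]<100)]
    if len(q):print(lo,len(q),np.percentile(q[:,2],[2,50,98]).round(0))
cv2.imwrite('pics/a2.png',cv2.resize(c['color'][130:250,230:350],(600,600),interpolation=2)[:,:,::-1])
E
```

```text
[0.58340832 0.05916202 0.11752139] [2.15109353 0.3924867  6.79772567] 0.03801195005020442
-12 3 [59. 59. 60.]
-8 25 [47. 60. 66.]
-4 18 [51. 61. 66.]
0 22 [50. 61. 66.]
4 11 [53. 62. 62.]
8 19 [51. 58. 63.]
12 12 [52. 61. 63.]
16 15 [54. 58. 64.]
20 15 [53. 60. 65.]
24 29 [53. 63. 75.]
```

View pics/a2.png

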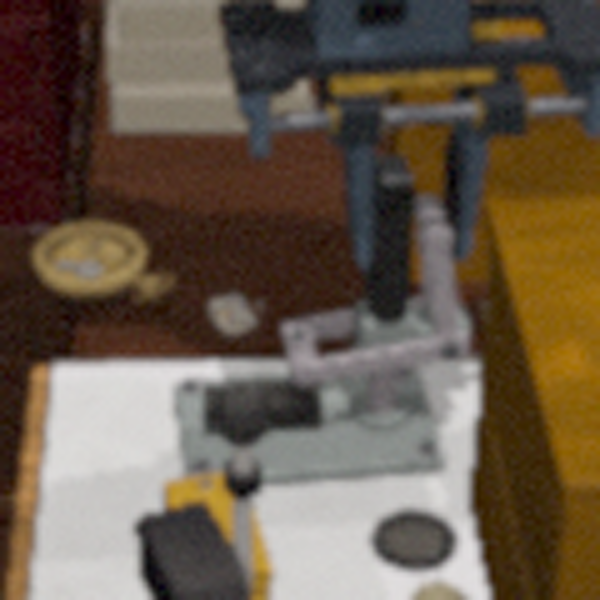

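Fully squeezed, the bridge top dropped about 19 mm to about 66 mm, so the foot stays about 12 mm short. That means two plates. I'll release and go above the pile.

Request:
drive_tool(
  rows=[
    {"dx": 0, "dy": 0, "dz": 0, "roll": 0, "fingers": 0.6},
    {"dx": 0, "dy": 0, "dz": 0, "roll": 0, "fingers": 1},
    {"dx": 0, "dy": 0, "dz": 0, "roll": 0, "fingers": 1},
    {"dx": 0, "dy": 0, "dz": 0, "roll": 0, "fingers": 1},
    {"dx": 0, "dy": 0, "dz": 0, "roll": 0, "fingers": 1},
    {"dx": 0, "dy": 0, "dz": 5, "roll": 0, "fingers": 1},
    {"dx": 0, "dy": 0, "dz": 9, "roll": 0, "fingers": 1},
    {"dx": -4, "dy": -4.5, "dz": 9, "roll": 0.075, "fingers": 0.75},
    {"dx": -8, "dy": -9, "dz": 7, "roll": 0.075, "fingers": 0.75},
    {"dx": -9.95, "dy": -10.5, "dz": 2, "roll": 0.075, "fingers": 0.75},
    {"dx": -9.95, "dy": -10.5, "dz": -3.5, "roll": 0.075, "fingers": 0.75},
    {"dx": -9.95, "dy": -10.5, "dz": -3.5, "roll": 0.075, "fingers": 0.75},
  ],
)

```text
clock: 6.32
tcp_pos: [0.4803, -0.0457, 0.0792]
orientation: [0.647, 0.762, -0.002, -0.003]
wrist_force: [0.6, -0.7, 0.9]
gripper_width: 0.0688
```

```bash
python3 - <<'E'
from foot import *
s=monitor.get_state();print(s['tcp_pos'],s['orientation'],s['wrist_force'],s['gripper_width'])
c,L=foot();X=L.reshape(-1,3);X=X[np.isfinite(X).all(1)&(abs(X[:,0])<30)]
for lo in range(-12,8,4):
    q=X[(X[:,1]>=lo)&(X[:,1]<lo+4)&(X[:,2]>30)&(X[:,2]<100)]
    if len(q):print(lo,len(q),np.percentile(q[:,2],[2,50,98]).round(0))
# block refit with side: black pixels on bed at z .026
t=cap('top');np.save('t.npy',t['color'])
cv2.imwrite('pics/a3.png',cv2.resize(np.hstack([t['color'][160:280,195:315],c['color'][160:280,230:350]]),(800,400),interpolation=2)[:,:,::-1])
E
```

```text
[ 0.48026624 -0.04565385  0.07919805] [ 0.6469882   0.76249117 -0.00196451 -0.00310259] [ 0.55581904 -0.74240336  0.93769209] 0.06878207911425195
-12 2 [62. 79. 95.]
4 2 [68. 71. 74.]
```

View pics/a3.png

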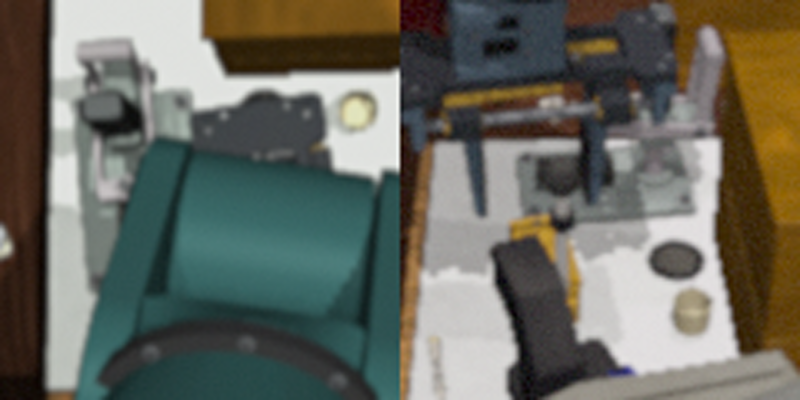

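The side view shows the fingers straddling the pile and the trigger sprung back. I'll let the arm settle, then descend.

Request:
drive_tool(
  rows=[
    {"dx": 0.2, "dy": 0, "dz": 0, "roll": 0, "fingers": 0.75},
    {"dx": 0.2, "dy": 0, "dz": -2, "roll": 0, "fingers": 0.75},
    {"dx": 0.2, "dy": 0, "dz": -2, "roll": 0, "fingers": 0.75},
  ],
)

```text
clock: 7.05
tcp_pos: [0.4846, -0.0457, 0.0614]
orientation: [0.647, 0.763, -0.0, -0.001]
wrist_force: [-0.4, 0.1, -0.4]
gripper_width: 0.0683
```

Request:
drive_tool(
  rows=[
    {"dx": -0.05, "dy": 0, "dz": -2.8, "roll": 0, "fingers": 0.75},
    {"dx": -0.05, "dy": 0, "dz": -2.8, "roll": 0, "fingers": 0.75},
    {"dx": -0.05, "dy": 0, "dz": -2.8, "roll": 0, "fingers": 0.75},
  ],
)

```text
clock: 7.42
tcp_pos: [0.4851, -0.0459, 0.0348]
orientation: [0.647, 0.763, 0.0, 0.0]
wrist_force: [-0.1, 0.8, -0.4]
gripper_width: 0.0688
```

Request:
drive_tool(
  rows=[
    {"dx": 0, "dy": 0, "dz": 0, "roll": 0, "fingers": 0.5},
    {"dx": 0, "dy": 0, "dz": 0, "roll": 0, "fingers": 0.3},
    {"dx": 0, "dy": 0, "dz": 0, "roll": 0, "fingers": 0.3},
    {"dx": 0, "dy": 0, "dz": 0, "roll": 0, "fingers": 0.3},
  ],
)

```text
clock: 7.92
tcp_pos: [0.4849, -0.0459, 0.0342]
orientation: [0.647, 0.763, 0.0, 0.0]
wrist_force: [-1.3, 0.4, 6.3]
gripper_width: 0.0397
```

Request:
drive_tool(
  rows=[
    {"dx": 0, "dy": 0, "dz": 1.5, "roll": 0, "fingers": 0.3},
    {"dx": 0, "dy": 0, "dz": 5, "roll": 0, "fingers": 0.3},
    {"dx": 0, "dy": 0, "dz": 8, "roll": 0.18, "fingers": 0.3},
    {"dx": -1, "dy": 1.5, "dz": 8, "roll": 0.36, "fingers": 0.3},
    {"dx": -2, "dy": 3, "dz": 8, "roll": 0.54, "fingers": 0.3},
    {"dx": -3, "dy": 4.5, "dz": 8, "roll": 0.72, "fingers": 0.3},
    {"dx": -4, "dy": 6, "dz": 8, "roll": 0.9, "fingers": 0.3},
    {"dx": -4, "dy": 7.5, "dz": 8, "roll": 1.08, "fingers": 0.3},
    {"dx": -4, "dy": 9, "dz": 8, "roll": 1.26, "fingers": 0.3},
    {"dx": -4, "dy": 9.5, "dz": 8, "roll": 1.44, "fingers": 0.3},
    {"dx": -4, "dy": 9.5, "dz": 8, "roll": 1.494, "fingers": 0.3},
    {"dx": -4, "dy": 9.5, "dz": 6, "roll": 1.494, "fingers": 0.3},
  ],
)

```text
clock: 9.43
tcp_pos: [0.4457, 0.0493, 0.0953]
orientation: [-0.044, 0.999, 0.0, 0.001]
wrist_force: [0.2, 0.3, -3.0]
gripper_width: 0.0397
```

```bash
python3 - <<'E'
from foot import *
s=monitor.get_state();print(s['tcp_pos'],s['orientation'],s['wrist_force'],s['gripper_width'])
c,L=foot();t=cap('top')
cv2.imwrite('pics/a4.png',cv2.resize(np.hstack([t['color'][160:280,195:315],c['color'][160:280,230:350]]),(800,400),interpolation=2)[:,:,::-1])
E
```

```text
[0.4456647  0.04932352 0.09533026] [-4.41906668e-02  9.99022095e-01  1.17986446e-05  1.42778877e-03] [ 0.22038589  0.32963794 -3.01277674] 0.03972770215437971
```

View pics/a4.png

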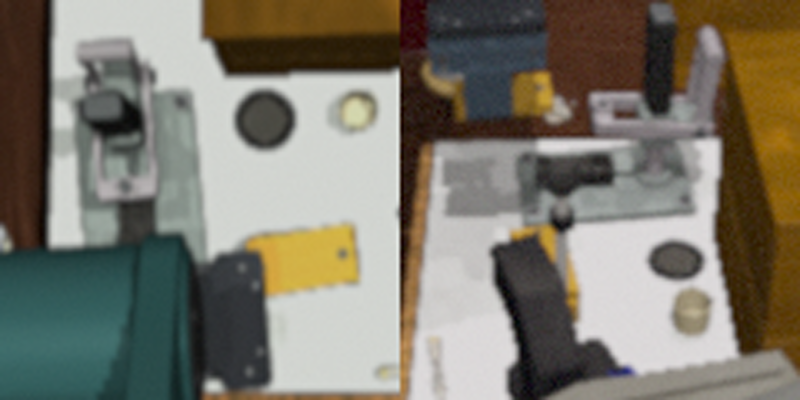

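Request:
drive_tool(
  rows=[
    {"dx": 0, "dy": 0, "dz": -4, "roll": 0, "fingers": 0.3},
    {"dx": 0, "dy": 0, "dz": -5.7, "roll": 0, "fingers": 0.3},
    {"dx": 0, "dy": 0, "dz": -5.7, "roll": 0, "fingers": 0.3},
    {"dx": 2.5, "dy": 0.25, "dz": -5.7, "roll": 0, "fingers": 0.3},
    {"dx": 5, "dy": 0.5, "dz": -5.7, "roll": 0, "fingers": 0.3},
    {"dx": 5.35, "dy": 0.55, "dz": -5.7, "roll": 0, "fingers": 0.3},
    {"dx": 5.35, "dy": 0.55, "dz": -5.9, "roll": 0, "fingers": 0.3},
    {"dx": 5.35, "dy": 0.55, "dz": -5.9, "roll": 0, "fingers": 0.3},
  ],
)

```text
clock: 10.78
tcp_pos: [0.4973, 0.0546, 0.035]
orientation: [-0.044, 0.999, -0.0, -0.0]
wrist_force: [-0.6, 0.1, -2.9]
gripper_width: 0.0394
```

```bash
cat > look.py <<'E'
from foot import *
import sys
s=monitor.get_state();print(s['tcp_pos'],s['orientation'],s['wrist_force'],s['gripper_width'])
c,L=foot()
hsv=cv2.cvtColor(c['color'],cv2.COLOR_RGB2HSV);m=cv2.inRange(hsv,(10,110,100),(32,255,255))>0
q=L[m&(abs(L[...,0])<45)&(L[...,1]<30)&(L[...,1]>-120)&(L[...,2]<70)&(L[...,2]>5)]
print(len(q),np.percentile(q,[3,50,97],axis=0).round(0).tolist() if len(q) else '')
if len(sys.argv)>1: cv2.imwrite('pics/'+sys.argv[1],cv2.resize(c['color'][190:240,270:340],(798,570),interpolation=2)[:,:,::-1])
E
python3 look.py a5.png
```

```text
[0.49727889 0.05457546 0.03497146] [-4.35751609e-02  9.99050088e-01 -8.88793331e-06 -3.55680463e-04] [-0.63753004  0.14822942 -2.90383294] 0.03936764933696438
120 [[-13.0, -58.0, 24.0], [10.0, -5.0, 40.0], [18.0, 9.0, 41.0]]
```

View pics/a5.png

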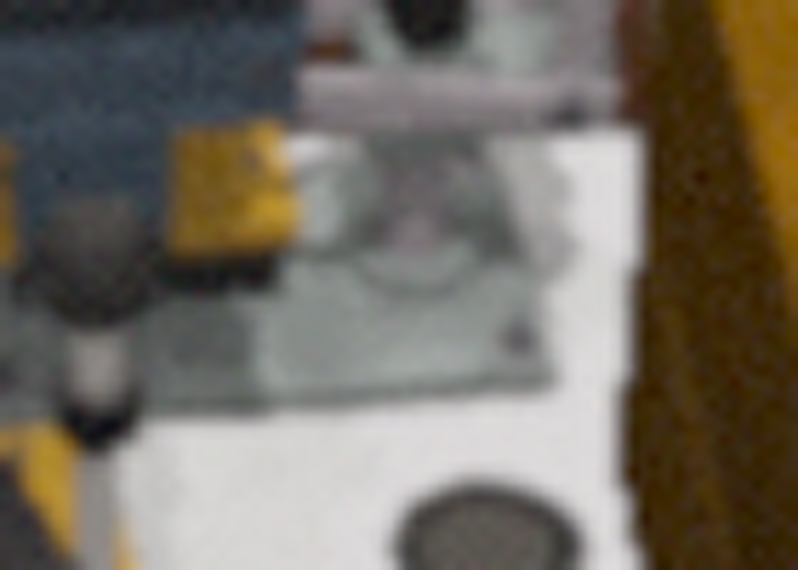

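The plate hangs over the block with its far end at crop (295,190) and the block end at (275,270), so it nearly matches. I'll lower it.

Request:
drive_tool(
  rows=[
    {"dx": 0.1, "dy": 0, "dz": 0, "roll": 0, "fingers": 0.3},
    {"dx": 0.1, "dy": 0, "dz": -0.2, "roll": 0, "fingers": 0.3},
    {"dx": 0.1, "dy": 0, "dz": -0.3, "roll": 0, "fingers": 0.3},
    {"dx": 0.1, "dy": 0, "dz": -0.4, "roll": 0, "fingers": 0.3},
    {"dx": 0.1, "dy": 0, "dz": -0.4, "roll": 0, "fingers": 0.3},
  ],
)

```text
clock: 11.7
tcp_pos: [0.4991, 0.0546, 0.0308]
orientation: [-0.044, 0.999, 0.0, -0.0]
wrist_force: [0.7, 0.3, -2.0]
gripper_width: 0.0397
```

Request:
drive_tool(
  rows=[
    {"dx": 0, "dy": 0, "dz": -0.07, "roll": 0, "fingers": 0.3},
    {"dx": 0, "dy": 0, "dz": -0.07, "roll": 0, "fingers": 0.3},
    {"dx": 0, "dy": 0, "dz": -0.07, "roll": 0, "fingers": 0.3},
  ],
)

```text
clock: 12.08
tcp_pos: [0.4993, 0.0546, 0.0303]
orientation: [-0.044, 0.999, -0.0, 0.0]
wrist_force: [0.2, 0.0, -1.4]
gripper_width: 0.0397
```

Request:
drive_tool(
  rows=[
    {"dx": 0, "dy": 0, "dz": -0.05, "roll": 0, "fingers": 0.3},
    {"dx": 0, "dy": 0, "dz": -0.05, "roll": 0, "fingers": 0.3},
    {"dx": 0, "dy": 0, "dz": -0.05, "roll": 0, "fingers": 0.5},
    {"dx": 0, "dy": 0, "dz": -0.05, "roll": 0, "fingers": 0.65},
    {"dx": 0, "dy": 0, "dz": -0.05, "roll": 0, "fingers": 0.65},
    {"dx": -2, "dy": -0.2, "dz": 0, "roll": 0, "fingers": 0.65},
    {"dx": -4, "dy": -0.4, "dz": 2, "roll": 0, "fingers": 0.65},
    {"dx": -5.5, "dy": -0.5, "dz": 6, "roll": 0, "fingers": 0.7},
    {"dx": -5.5, "dy": -0.5, "dz": 9, "roll": 0, "fingers": 0.7},
    {"dx": -5.5, "dy": -0.5, "dz": 9, "roll": 0, "fingers": 0.7},
  ],
)

```text
clock: 13.32
tcp_pos: [0.4456, 0.0497, 0.1222]
orientation: [-0.044, 0.999, 0.0, 0.002]
wrist_force: [0.7, 0.7, 0.1]
gripper_width: 0.0641
```

```bash
cat > meas.py <<'E'
from foot import *
import sys
s=monitor.get_state();print(s['tcp_pos'],s['orientation'],s['wrist_force'],s['gripper_width'])
hs=[float(a) for a in sys.argv[2:4]]
t=cap('top');c,L=foot()
hsv=cv2.cvtColor(t['color'],cv2.COLOR_RGB2HSV);m=cv2.inRange(hsv,(10,110,100),(32,255,255));P=cloud(t)
for nm,(a,b,u,v),z in(('stack',(205,258,212,254),hs[0]),('pile',(215,262,255,310),hs[1])):
    k=np.zeros_like(m);k[a:b,u:v]=m[a:b,u:v]
    cs=cv2.findContours(k,0,1)[0]
    if not cs: print(nm,'none');continue
    q=max(cs,key=cv2.contourArea);W=plane(t,q.reshape(-1,2),z)[:,:2]*1000
    r=cv2.minAreaRect(W.astype(np.float32));mm=np.zeros_like(m);cv2.drawContours(mm,[q],-1,1,-1)
    print(nm,np.round(r[0],1),np.round(r[1],1),round(r[2],1),'z',np.nanmedian(P[mm>0][:,2]).round(4),'ext',W.min(0).round(1),W.max(0).round(1))
cv2.imwrite('pics/'+sys.argv[1],cv2.resize(np.hstack([t['color'][180:265,205:305],c['color'][180:265,245:345]]),(800,340),interpolation=2)[:,:,::-1])
E
python3 meas.py a6.png .036 .030
```

```text
[0.44557182 0.04970671 0.1221701 ] [-4.35946967e-02  9.99047143e-01  1.77566179e-05  2.07572446e-03] [0.68526654 0.68564695 0.12193495] 0.06412813805328223
stack [511.   55.5] [26.7 39.6] 8.4 z 0.0354 ext [497.1  35.3] [526.5  75.9]
pile [485.4 -57.7] [38.7 70.9] 8.5 z 0.0292 ext [462.  -92.6] [507.2 -20.6]
```

View pics/a6.png

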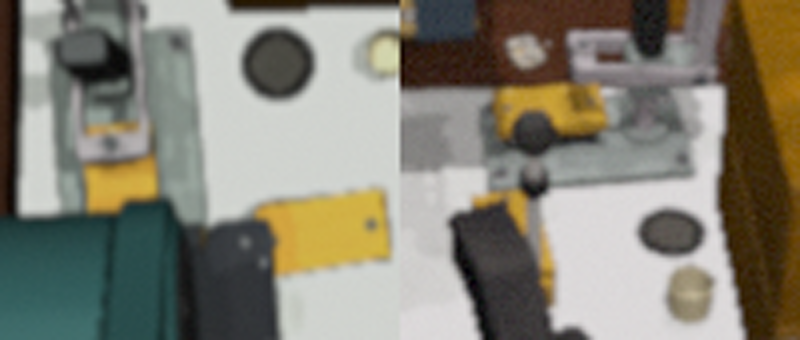

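Plate 1 lies flat and centred: width centre y is 55.5 mm, against 55.7 mm for the block. I'll go back for the second plate.

Request:
drive_tool(
  rows=[
    {"dx": 0, "dy": -1.5, "dz": 0, "roll": -0.18, "fingers": 0.75},
    {"dx": 0.5, "dy": -3, "dz": 0, "roll": -0.36, "fingers": 0.75},
    {"dx": 1, "dy": -4.5, "dz": 0, "roll": -0.54, "fingers": 0.75},
    {"dx": 1.5, "dy": -6, "dz": 0, "roll": -0.72, "fingers": 0.75},
    {"dx": 2.5, "dy": -7.5, "dz": 0, "roll": -0.9, "fingers": 0.75},
    {"dx": 3.5, "dy": -9, "dz": 0, "roll": -1.08, "fingers": 0.75},
    {"dx": 3.9, "dy": -9.55, "dz": 0, "roll": -1.26, "fingers": 0.75},
    {"dx": 3.9, "dy": -9.55, "dz": 0, "roll": -1.44, "fingers": 0.75},
    {"dx": 3.9, "dy": -9.55, "dz": -2, "roll": -1.494, "fingers": 0.75},
    {"dx": 3.9, "dy": -9.55, "dz": -5, "roll": -1.494, "fingers": 0.75},
    {"dx": 3.9, "dy": -9.55, "dz": -7, "roll": -1.494, "fingers": 0.75},
    {"dx": 3.9, "dy": -9.55, "dz": -7, "roll": -1.494, "fingers": 0.75},
  ],
)

```text
clock: 15.18
tcp_pos: [0.482, -0.0457, 0.0487]
orientation: [0.647, 0.763, -0.001, -0.001]
wrist_force: [0.1, 0.4, 0.2]
gripper_width: 0.0684
```

Request:
drive_tool(
  rows=[
    {"dx": 0, "dy": 0, "dz": 0, "roll": 0, "fingers": 0.75},
    {"dx": 0, "dy": 0, "dz": -1, "roll": 0, "fingers": 0.75},
    {"dx": 0, "dy": 0, "dz": -1, "roll": 0, "fingers": 0.75},
  ],
)

```text
clock: 15.55
tcp_pos: [0.483, -0.0458, 0.0399]
orientation: [0.647, 0.763, -0.0, -0.0]
wrist_force: [-0.2, 0.4, -0.4]
gripper_width: 0.0688
```

Request:
drive_tool(
  rows=[
    {"dx": 0.1, "dy": 0, "dz": -1.5, "roll": 0, "fingers": 0.75},
    {"dx": 0.1, "dy": 0, "dz": -1.5, "roll": 0, "fingers": 0.75},
    {"dx": 0.1, "dy": 0, "dz": -1.5, "roll": 0, "fingers": 0.75},
    {"dx": 0.1, "dy": 0, "dz": -1.5, "roll": 0, "fingers": 0.75},
  ],
)

```text
clock: 16.05
tcp_pos: [0.4843, -0.0459, 0.0254]
orientation: [0.647, 0.763, 0.0, 0.0]
wrist_force: [-1.0, -0.7, 0.1]
gripper_width: 0.0688
```

Request:
drive_tool(
  rows=[
    {"dx": 0.05, "dy": 0, "dz": -0.08, "roll": 0, "fingers": 0.75},
    {"dx": 0.05, "dy": 0, "dz": -0.08, "roll": 0, "fingers": 0.5},
    {"dx": 0.05, "dy": 0, "dz": -0.08, "roll": 0, "fingers": 0.3},
    {"dx": 0.05, "dy": 0, "dz": -0.08, "roll": 0, "fingers": 0.3},
    {"dx": 0.05, "dy": 0, "dz": -0.08, "roll": 0, "fingers": 0.3},
  ],
)

```text
clock: 16.68
tcp_pos: [0.4847, -0.0459, 0.0245]
orientation: [0.647, 0.763, -0.0, -0.0]
wrist_force: [-0.7, 0.7, 0.5]
gripper_width: 0.0393
```

Request:
drive_tool(
  rows=[
    {"dx": 0, "dy": 0, "dz": 1.5, "roll": 0, "fingers": 0.3},
    {"dx": 0, "dy": 0, "dz": 5, "roll": 0, "fingers": 0.3},
    {"dx": 0, "dy": 0, "dz": 9, "roll": 0.18, "fingers": 0.3},
    {"dx": -1, "dy": 1.5, "dz": 9, "roll": 0.36, "fingers": 0.3},
    {"dx": -2, "dy": 3, "dz": 9, "roll": 0.54, "fingers": 0.3},
    {"dx": -3, "dy": 4.5, "dz": 9, "roll": 0.72, "fingers": 0.3},
    {"dx": -4, "dy": 6, "dz": 9, "roll": 0.9, "fingers": 0.3},
    {"dx": -4, "dy": 7.5, "dz": 9, "roll": 1.08, "fingers": 0.3},
    {"dx": -4, "dy": 9, "dz": 9, "roll": 1.26, "fingers": 0.3},
    {"dx": -4, "dy": 9.5, "dz": 9, "roll": 1.44, "fingers": 0.3},
    {"dx": -4, "dy": 9.5, "dz": 8, "roll": 1.494, "fingers": 0.3},
    {"dx": -4, "dy": 9.5, "dz": 7, "roll": 1.494, "fingers": 0.3},
  ],
)

```text
clock: 18.18
tcp_pos: [0.4448, 0.0492, 0.0948]
orientation: [-0.043, 0.999, 0.0, 0.0]
wrist_force: [-1.1, -0.7, -2.0]
gripper_width: 0.0398
```

Request:
drive_tool(
  rows=[
    {"dx": 0, "dy": 0, "dz": -3, "roll": 0, "fingers": 0.3},
    {"dx": 0, "dy": 0, "dz": -4.5, "roll": 0, "fingers": 0.3},
    {"dx": 0, "dy": 0, "dz": -4.5, "roll": 0, "fingers": 0.3},
    {"dx": 0, "dy": 0, "dz": -4.5, "roll": 0, "fingers": 0.3},
  ],
)

```text
clock: 18.68
tcp_pos: [0.4451, 0.0491, 0.05]
orientation: [-0.043, 0.999, 0.0, 0.0]
wrist_force: [-0.4, -0.5, -3.0]
gripper_width: 0.0396
```

Request:
drive_tool(
  rows=[
    {"dx": 0, "dy": 0, "dz": -0.5, "roll": 0, "fingers": 0.3},
    {"dx": 0, "dy": 0, "dz": -0.5, "roll": 0, "fingers": 0.3},
    {"dx": 2.5, "dy": 0.25, "dz": -0.5, "roll": 0, "fingers": 0.3},
    {"dx": 5, "dy": 0.5, "dz": -0.5, "roll": 0, "fingers": 0.3},
    {"dx": 5.4, "dy": 0.55, "dz": -0.5, "roll": 0, "fingers": 0.3},
    {"dx": 5.4, "dy": 0.55, "dz": -0.5, "roll": 0, "fingers": 0.3},
    {"dx": 5.4, "dy": 0.55, "dz": -0.5, "roll": 0, "fingers": 0.3},
  ],
)

```text
clock: 19.55
tcp_pos: [0.4977, 0.0546, 0.0443]
orientation: [-0.044, 0.999, -0.0, -0.0]
wrist_force: [-0.2, 0.2, -2.4]
gripper_width: 0.0397
```

```bash
python3 look.py a7.png
```

```text
[0.49767381 0.05456018 0.04429726] [-4.35769964e-02  9.99049979e-01 -1.26398206e-05 -4.30658392e-04] [-0.22989117  0.18391601 -2.39784166] 0.039727458465070066
158 [[-9.0, -58.0, 27.0], [17.0, -7.0, 46.0], [19.0, 9.0, 51.0]]
```

View pics/a7.png

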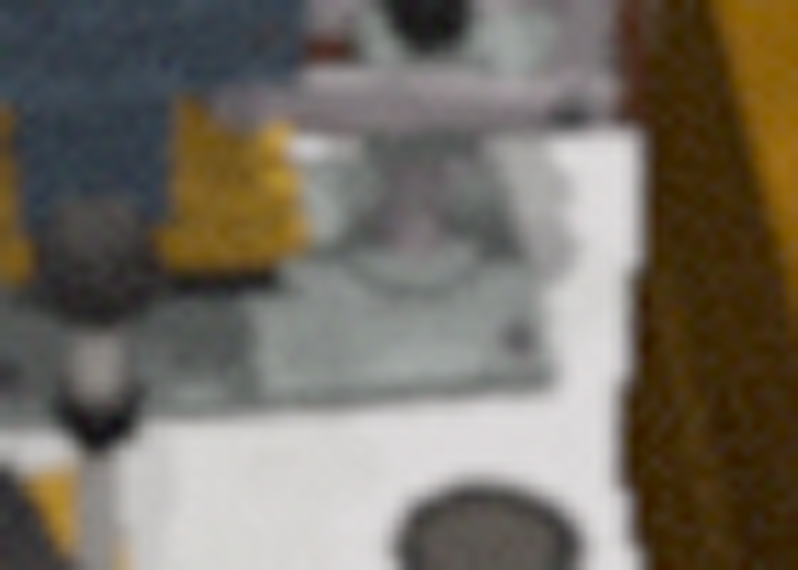

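The second plate is just above the first, with far ends nearly aligned at crop (300,150) and (305,235), and it's under the foot with no contact force. I'll shift it slightly and lower it.

Request:
drive_tool(
  rows=[
    {"dx": 0.1, "dy": 0, "dz": -0.15, "roll": 0, "fingers": 0.3},
    {"dx": 0.1, "dy": 0, "dz": -0.25, "roll": 0, "fingers": 0.3},
    {"dx": 0.1, "dy": 0, "dz": -0.3, "roll": 0, "fingers": 0.3},
    {"dx": 0.1, "dy": 0, "dz": -0.33, "roll": 0, "fingers": 0.3},
    {"dx": 0.1, "dy": 0, "dz": -0.33, "roll": 0, "fingers": 0.3},
    {"dx": 0.1, "dy": 0, "dz": -0.33, "roll": 0, "fingers": 0.3},
  ],
)

```text
clock: 20.6
tcp_pos: [0.4997, 0.0547, 0.0411]
orientation: [-0.044, 0.999, 0.0, 0.0]
wrist_force: [-0.1, 0.1, -2.5]
gripper_width: 0.0396
```

Request:
drive_tool(
  rows=[
    {"dx": -0.03, "dy": 0, "dz": -0.05, "roll": 0, "fingers": 0.3},
    {"dx": -0.03, "dy": 0, "dz": -0.08, "roll": 0, "fingers": 0.3},
    {"dx": -0.03, "dy": 0, "dz": -0.1, "roll": 0, "fingers": 0.3},
    {"dx": -0.03, "dy": 0, "dz": -0.1, "roll": 0, "fingers": 0.3},
  ],
)

```text
clock: 21.1
tcp_pos: [0.4994, 0.0546, 0.0404]
orientation: [-0.044, 0.999, -0.0, -0.0]
wrist_force: [-3.4, -0.5, 7.2]
gripper_width: 0.0397
```

Contact at Fz 7 N. Releasing and backing off.

Request:
drive_tool(
  rows=[
    {"dx": 0, "dy": 0, "dz": 0.03, "roll": 0, "fingers": 0.3},
    {"dx": 0, "dy": 0, "dz": 0.03, "roll": 0, "fingers": 0.5},
    {"dx": 0, "dy": 0, "dz": 0.03, "roll": 0, "fingers": 0.65},
    {"dx": 0, "dy": 0, "dz": 0.03, "roll": 0, "fingers": 0.65},
    {"dx": -2, "dy": -0.2, "dz": 0.1, "roll": 0, "fingers": 0.65},
    {"dx": -4, "dy": -0.4, "dz": 2, "roll": 0, "fingers": 0.65},
    {"dx": -5.5, "dy": -0.5, "dz": 6, "roll": 0, "fingers": 0.7},
    {"dx": -5.5, "dy": -0.5, "dz": 9, "roll": 0, "fingers": 0.7},
    {"dx": -5.5, "dy": -0.5, "dz": 9, "roll": 0, "fingers": 0.7},
  ],
)

```text
clock: 22.22
tcp_pos: [0.4458, 0.0497, 0.1321]
orientation: [-0.044, 0.999, 0.0, 0.002]
wrist_force: [-0.3, -0.2, 0.0]
gripper_width: 0.064
```

```bash
python3 meas.py a8.png .046 .020
```

```text
[0.44577078 0.04971749 0.13212471] [-4.35815793e-02  9.99047663e-01  2.84947079e-05  2.10069264e-03] [-0.31035049 -0.22590719  0.04711465] 0.06397238070139716
stack [510.6  55.3] [26.3 41. ] 7.9 z 0.0457 ext [496.8  36.4] [525.9  74.4]
pile [486.5 -58.5] [38.2 69.5] 7.8 z 0.0195 ext [464.2 -92.9] [507.6 -22.4]
```

View pics/a8.png

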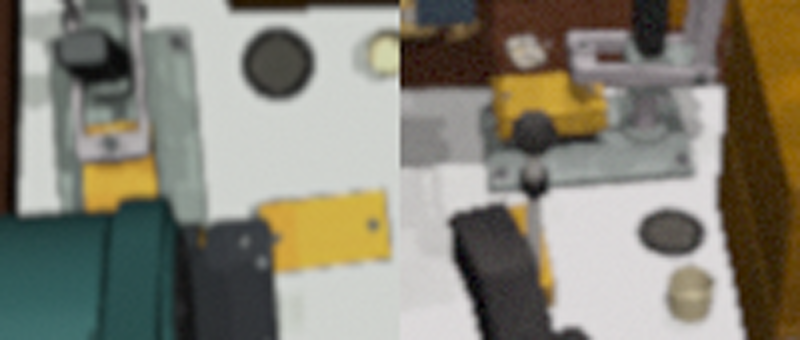

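Two plates are stacked flat (top at z≈46 mm), aligned within about 0.5 mm, and the remaining pile is in place. Now I'll move to the grip for the final squeeze.

Request:
drive_tool(
  rows=[
    {"dx": 0, "dy": 0, "dz": 5, "roll": -0.18, "fingers": 1},
    {"dx": 0, "dy": 0, "dz": 8, "roll": -0.36, "fingers": 1},
    {"dx": 2, "dy": 0.2, "dz": 8, "roll": -0.54, "fingers": 1},
    {"dx": 4, "dy": 0.4, "dz": 8, "roll": -0.72, "fingers": 1},
    {"dx": 7, "dy": 0.6, "dz": 8, "roll": -0.9, "fingers": 1},
    {"dx": 10, "dy": 0.8, "dz": 8, "roll": -1.08, "fingers": 1},
    {"dx": 13, "dy": 1, "dz": 8, "roll": -1.26, "fingers": 1},
    {"dx": 14.1, "dy": 1, "dz": 8, "roll": -1.44, "fingers": 1},
    {"dx": 14.1, "dy": 1, "dz": 8, "roll": -1.565, "fingers": 1},
    {"dx": 14.1, "dy": 1, "dz": 6, "roll": -1.565, "fingers": 1},
    {"dx": 14.1, "dy": 1, "dz": 6, "roll": -1.565, "fingers": 1},
  ],
)

```text
clock: 23.95
tcp_pos: [0.5839, 0.0595, 0.1875]
orientation: [0.672, 0.74, -0.001, -0.001]
wrist_force: [-0.5, -0.2, 0.4]
gripper_width: 0.0911
```

Request:
drive_tool(
  rows=[
    {"dx": 0.1, "dy": 0, "dz": 0, "roll": 0, "fingers": 1},
    {"dx": 0.1, "dy": 0, "dz": -4, "roll": 0, "fingers": 1},
    {"dx": 0.1, "dy": 0, "dz": -7, "roll": 0, "fingers": 1},
    {"dx": 0.1, "dy": 0, "dz": -7, "roll": 0, "fingers": 0.65},
    {"dx": 0.1, "dy": 0, "dz": -7, "roll": 0, "fingers": 0.65},
    {"dx": 0.1, "dy": 0, "dz": -7, "roll": 0, "fingers": 0.65},
  ],
)

```text
clock: 24.7
tcp_pos: [0.5873, 0.0597, 0.1216]
orientation: [0.673, 0.739, 0.001, 0.001]
wrist_force: [2.2, 0.3, 1.5]
gripper_width: 0.0639
```

Request:
drive_tool(
  rows=[
    {"dx": 0, "dy": 0, "dz": 0, "roll": 0, "fingers": 0.55},
    {"dx": 0, "dy": 0, "dz": 0, "roll": 0, "fingers": 0.45},
    {"dx": 0, "dy": 0, "dz": 0, "roll": 0, "fingers": 0.3},
    {"dx": 0, "dy": 0, "dz": 0, "roll": 0, "fingers": 0.3},
    {"dx": 0, "dy": 0, "dz": 0, "roll": 0, "fingers": 0.3},
  ],
)

```text
clock: 25.32
tcp_pos: [0.5863, 0.0596, 0.121]
orientation: [0.673, 0.739, -0.0, 0.0]
wrist_force: [-7.1, 0.4, 13.9]
gripper_width: 0.0438
```

Request:
drive_tool(
  rows=[
    {"dx": 0, "dy": 0, "dz": 0, "roll": 0, "fingers": 0.3},
    {"dx": 0, "dy": 0, "dz": 0, "roll": 0, "fingers": 0.3},
    {"dx": 0, "dy": 0, "dz": 0, "roll": 0, "fingers": 0.3},
    {"dx": 0, "dy": 0, "dz": 0, "roll": 0, "fingers": 0.3},
    {"dx": 0, "dy": 0, "dz": 0, "roll": 0, "fingers": 0.3},
    {"dx": 0, "dy": 0, "dz": 0, "roll": 0, "fingers": 0.3},
    {"dx": 0, "dy": 0, "dz": 0, "roll": 0, "fingers": 0.3},
    {"dx": 0, "dy": 0, "dz": 0, "roll": 0, "fingers": 0.3},
  ],
)

```text
clock: 26.32
tcp_pos: [0.5863, 0.0596, 0.1209]
orientation: [0.673, 0.739, -0.0, -0.0]
wrist_force: [-6.4, -1.1, 14.0]
gripper_width: 0.0434
```

```bash
python3 look.py a9.png
```

```text
[0.58628245 0.05960654 0.12092515] [ 6.73207853e-01  7.39453282e-01 -1.75671437e-04 -1.42150371e-05] [-6.40555036 -1.0905263  13.99805066] 0.043449818443273426
294 [[-19.0, -57.0, 19.0], [10.0, -23.0, 46.0], [19.0, 9.0, 47.0]]
```

View pics/a9.png

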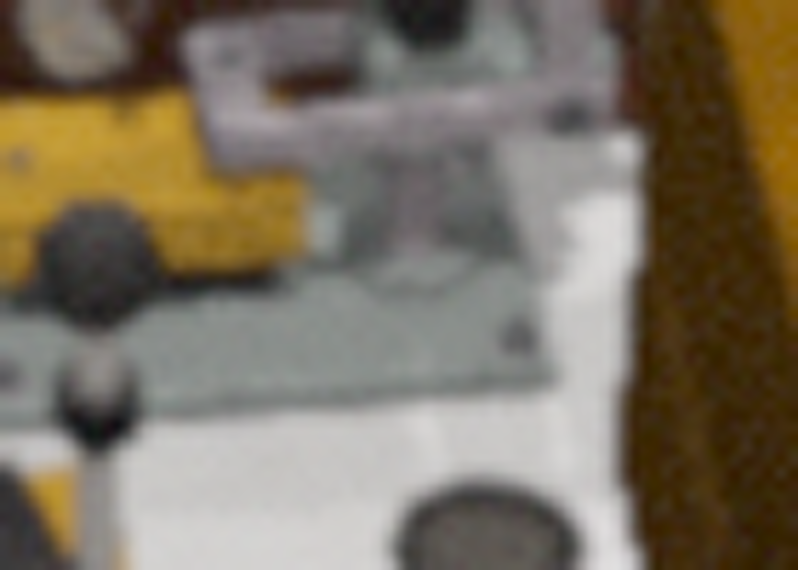

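```bash
python3 -c "
from h import *
print(job_done())"
```

```text
the job is handed in; nothing more can be done
None
```

The job is handed in: two packing plates lie on the block, and the gripper is holding trigger and grip squeezed with the foot pressing on the stack.

- **Feeler squeeze:** the trigger went to its stop (gripper opening about 38 mm, nominal 39 mm) and sprang back. The foot dropped about 19 mm and stayed about 12 mm short of the block, so one plate was not enough and two were.
- **Stack:** I laid the top two plates from the pile one on the other, centred on the block. The stack top measured about 46 mm, and its middle sat within about 0.5 mm of the block's in width. The camera saw only part of the stack, so its measured yaw of about 8° is unreliable. The tool set both plates down at about 5°, in line with the block.
- **Final squeeze:** it bites with the gripper steady at 43.4 mm, about 5 mm before the stop. The last picture shows the foot on the stack. The clock stood at 26.3 s after the last move.
- **Left alone:** the two unused plates are on their pile. In the pictures I looked at, nothing else in view around the clamp had been disturbed; I did not re-measure the other objects.
- **Residual forces:** holding the squeeze leaves about 6 N sideways and 14 N upward at the wrist, well under the 120 N limit.

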